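# Snap the battery cover onto the dust-extractor console

## Task

The sloping control console on the workbench has its battery compartment open. Take the blue cover from the black mat, lay it over the opening, and press it on corner by corner, not all at once, until every clip has clicked and the cover sits flush all round; then let go of it and leave the other things on the bench where they are.

Things in the scene. Friction and masses are not known exactly. Their poses are not given: they have to be found in the camera images.
- console: The fixed dust-extractor control console, white sloping face on a grey box, 220 mm wide (y), 172 mm deep (x: -67 to +105 mm), 142 mm high at the back, 68 mm at the front. Origin: on the bench under the centre of the battery opening; its front (-x) looks roughly to the robot's right (world -y), z up. The face slopes 30 degrees, low edge at the front.
- hatch: The battery opening in that face. Origin: its centre, in the plane of the white rim on which the cover's flange comes to rest, 105 mm above the bench. z: square out of the face (30 degrees from vertical, leaning to the console's front); x: up the slope; y: level, along the face. Opening 79 (x) by 136 mm (y; 128 between the guides), 32 mm deep; rim 35 mm wide beyond it in x, 42 mm in y.
- hatch_seat (a point): The same point as the origin of hatch. Four orange sprung clips stand in the short walls of the opening at hatch x = +-27, y = +-60 mm, tips 9 mm below the rim, sloped on top so that the cover pushes them aside; small black sloped guides between them centre the cover. Each clip gives way at about 6 N; the last two tend to go together, at 10 to 20 N.
- mat: Black rubber mat, fixed, 150 (x) x 200 (y) x 4 mm, on which the cover lies; origin on the bench under its centre.
- cover: Loose blue cover, 0.1 to 0.2 kg, right side up on the mat. Origin: centre of the foot of its skirt (on the mat); z up, x across its short side, y along its long side. Flange 96 (x) x 152 (y) x 4 mm, underside 18 mm and top 22 mm above the origin. It fits either way round (half turn), y along hatch y, with 1.2 to 1.5 mm of play. Home, its axes match hatch's and the flange lies on the rim.
- cover_foot (a point): Same point as the cover's origin. The 18 mm deep skirt under the flange goes into the opening: about 76 x 117 mm below the flange, narrowing to 68 mm (x) at the foot, where a 6 mm high bead, bevelled below, makes the two short sides 126 mm over all (y). Merely laid on, the bead rests on the clips and the flange stands about 8 mm off the rim.
- cover_rib (a point): Middle of the white grip rib on the centre of the flange, 45 mm above the cover's origin. The rib is 14 mm thick (y), 56 mm long (x), 32 mm tall; its top is 54 mm above the origin.
- cover_press1 (a point): White dot on top of the flange at cover x = -28, y = -66 mm, z = 22 mm, over a clip: the place to press at this corner, square to the face.
- cover_press2 (a point): White dot on top of the flange at cover x = -28, y = +66 mm, z = 22 mm, over a clip: the place to press at this corner, square to the face.
- cover_press3 (a point): White dot on top of the flange at cover x = +28, y = +66 mm, z = 22 mm, over a clip: the place to press at this corner, square to the face.
- cover_press4 (a point): White dot on top of the flange at cover x = +28, y = -66 mm, z = 22 mm, over a clip: the place to press at this corner, square to the face.
- cover_mid (a point): Centre of the underside of the flange, 18 mm above the cover's origin; lies on hatch_seat when home.
- cover_corner1 (a point): Underside of the flange near its corner at cover x = -44, y = -70 mm. Its height above the rim (hatch z) is 0 when that corner is home, about 8 mm when the cover is only laid on.
- cover_corner2 (a point): Underside of the flange near its corner at cover x = -44, y = +70 mm. Its height above the rim (hatch z) is 0 when that corner is home, about 8 mm when the cover is only laid on.
- cover_corner3 (a point): Underside of the flange near its corner at cover x = +44, y = +70 mm. Its height above the rim (hatch z) is 0 when that corner is home, about 8 mm when the cover is only laid on.
- cover_corner4 (a point): Underside of the flange near its corner at cover x = +44, y = -70 mm. Its height above the rim (hatch z) is 0 when that corner is home, about 8 mm when the cover is only laid on.
- offcut: Bystander: pale wooden offcut, 40 x 60 x 25 mm, lying on the bench; origin under its centre.
- glue: Bystander: yellow glue bottle with red cap, 54 mm across, 130 mm tall; origin under its centre.
- cups: Bystander: stack of paper cups, 74 mm across, 118 mm tall; origin under its centre.
- chisel: Bystander: chisel lying on the bench, 210 mm long, wooden handle 26 mm thick; origin on the bench between handle and blade.

How it is judged:
By the outcome, as a careful person would: the job done as asked, in the order asked, and still so for the second after the job is handed in, with the robot touching nothing.
It also fails if it takes over 54 s, if anything falls off the work surface, if the arm or the gripper's body presses on something with over 40 N, if the wrist force passes 120 N, or if a joint passes its speed limit or range.

## Robot

A 6-joint arm with a two-finger parallel gripper is mounted at the origin on the work surface. World frame = base frame: x ahead of the robot, y to its left, z up, the work surface at z = 0. Lengths are in mm, angles in rad, forces in N, time in s.
With the tool pointing down it reaches from about 350 to 775 mm from the base axis. Payload 7.3 kg.
Tool frame: the origin (TCP) lies between the finger pads; the fingertips stand 8 mm ahead of it and the grasp point (between the pads) lies 11 mm behind it; y points along the fingers, z is the direction in which the jaws open and shut, and the axes are right-handed (so a half turn about y gives the same grasp; the last joint's range is limited). The gripper opens to 92 mm and grips with 3 to 60 N. Pads are 19 mm wide; open, the fingers measure 130 mm over their backs; the gripper's body (75 mm by 190 mm) begins 47 mm behind the grasp point.
Start: joints at [1.089, 0.342, 1.524, -0, 1.275, -0.146], TCP at [172.986, 495.701, 234.741] pointing down, gripper open.
Joint ranges: [-2.53, 2.53], [-0.77, 2.02], [0.04, 2.7], [-1, 4.14], [0.28, 2.66], [-3.11, 3.11]. Speed limits (rad/s): [2.57, 2.57, 3.14, 3.14, 3.14, 3.14].

## Interface

Orientations are given as [roll, pitch, yaw] about the fixed x, y, z axes, in that order (R = Rz(yaw) Ry(pitch) Rx(roll)).
In Python, from plant import bot, vision, job gives the robot as it stands. The module is installed in compiled form; this text tells all that it offers.
- The arm moves only by the tool arm_command, never from a script. Its argument "deltas" is a list of rows, each a list of 4 numbers: the shift along the tool's x, y, z in m, then the turn about the tool's y in degrees. In form: [[x, y, z, twist], ...]. A call has 1 to 5 rows; each row shifts and turns the commanded pose from where the row before left it, along the tool's axes as they then stand; what a row does not reach is not made up. A row lasts 1/10 s, in which the tool goes at most 50 mm and 8.59 degrees, less where a joint would pass 70% of its speed; a pose out of reach is approached as far as the arm can. A call is refused whole if a number of a shift passes 0.05 or a number of a turn 8.59, either way. A call with a gripper value outside its range is refused whole. "claw" is the closure in counts, from 0 (fully open) to 255 (shut), set as the call begins (left out, the last holds). The fingers move at their own pace and stop on an object; the grip force is fixed at half the most. Time passes only in rows, so rows that do not move let the fingers close. It gives the time, the measured TCP pose, the force and the opening at its end, in the units of the state.
- bot.get_obs(): the state, without advancing time (a new reading comes with each control period).
- vision.capture(name): name is "scene" or "top" or "wrist"; returns a dict with "img" (400x640x3 uint8, red, green, blue), "camera_matrix" (3x3 intrinsics, pixels), "dist_coeffs" ([k1, k2, p1, p2, k3] as OpenCV has them; the pictures are not rectified), "world_to_cam" (4x4, takes a point from world to camera coordinates); the wrist camera has in their place "mount" (4x4, takes a point from camera to tool coordinates, whose origin is the TCP and whose axes are the tool frame's). Camera axes: x right, y down, z forward; pixel columns grow to the right and rows downward; lengths in mm; the calibration is good to about 2 mm. A picture is of the moment at which its call begins: read the wrist's pose just before it. There is no depth.
- job.close_job(): hands the job in, once; it reports no verdict.
Trained networks look in a picture, given as the dict that the camera call returned (one of the last four; its "shot" number tells which), for a name from the list of things; names that differ only in an ending like _2 or _b are one class to them, and where a whole thing is asked for, a point or a joint stands for the part that bears it (a point fixed in the world has none). Each returns a list of dicts, best first, with "confidence" (0 to 1); they miss things now and then, are a little off and sometimes report something else, mostly with a low value. They report only what shows in the picture. A call takes as long as a camera call.
- vision.find_in(picture, name): "xyz" ([x, y, z] in mm, in the coordinates of the camera as it stood for that picture, good to about 4 mm: the middle of the surface that is visible of it).
- vision.regions_of(picture, name): "mask" (400x640 bool, what is visible of it).
The state is a dict: "time": time; "joint_positions": joint angles; "dq": joint speeds; "tau": joint torques, N m; "tool_pos": TCP position; "tcp_rot": TCP orientation; "contact_force": force on the tool from outside, world axes, zero at the start; "moment": the same for the moment, N m; "grip_width": finger opening in mm.
Only numpy, scipy, OpenCV 4.12 (cv2) and the standard library are available. Lean on these libraries where they do the work, as an engineer would, in place of code of your own. Each camera call takes 0.05 s, during which the arm holds its last target. There are 200 camera calls.

## Working session

There is one attempt and no reset: what is moved stays moved. The work goes in short steps, Python scripts to look and compute and a tool call to move; the robot and the scene stay as the last step left them, time stands still between calls to the robot, and variables do not carry over. Pictures are saved under pics/ and viewed, about 8 in all and at most 12, crops included, and the job is handed in when it is done.

Besides the shell and the picture viewer there is one more tool, called after "Request:" by a JSON object that holds its "fn" and its "kwargs". arm_command: Moves the arm, as the interface text tells. Its arguments: {"type":"object","properties":{"deltas":{"type":"array","items":{"type":"array","items":{"type":"number"}}},"claw":{"type":"number"}},"required":["deltas"]}

```bash
mkdir -p pics
cat > h.py <<'E'
import numpy as np, cv2
from plant import bot, vision, job
from scipy.spatial.transform import Rotation as R
def tool():
    o=bot.get_obs(); T=np.eye(4); T[:3,:3]=R.from_euler('xyz',o['tcp_rot']).as_matrix(); T[:3,3]=o['tool_pos']; return T,o
def shot(n,save=None):
    T,o=tool(); p=vision.capture(n)
    p['c2w']=T@np.array(p['mount']) if n=='wrist' else np.linalg.inv(p['world_to_cam'])
    if save: cv2.imwrite('pics/%s.png'%save,p['img'][:,:,::-1])
    return p
def find(p,name):
    return [(np.round((p['c2w']@np.r_[d['xyz'],1])[:3],1),round(d['confidence'],2)) for d in vision.find_in(p,name)[:2]]
def px(p,X):
    w2c=np.linalg.inv(p['c2w']); r=cv2.projectPoints(np.array(X,float).reshape(-1,1,3),cv2.Rodrigues(w2c[:3,:3])[0],w2c[:3,3],np.array(p['camera_matrix']),np.array(p['dist_coeffs']))[0]
    return r.reshape(-1,2)
E
python3 - <<'E'
from h import *
T,o=tool(); print(np.round(T,3)); print({k:np.round(v,3) for k,v in o.items()})
for c in ('scene','top','wrist'):
    p=shot(c,c+'0'); print(c, np.round(p['c2w'],2).tolist())
    for n in ['console','hatch','mat','cover','cover_rib','cover_press1','cover_press3','cover_mid','hatch_seat','offcut','glue','cups','chisel']:
        print(n,[(a.tolist(),b) for a,b in find(p,n)])
i=[cv2.imread('pics/%s0.png'%c) for c in ('scene','top','wrist')]
w=cv2.resize(np.hstack(i[:2]),(800,250)); cv2.imwrite('pics/a.png',np.vstack([cv2.resize(i[0],(560,350))[:, :],cv2.resize(i[1],(560,350))])[:, :] )
cv2.imwrite('pics/a.png',np.vstack([np.hstack([cv2.resize(i[0],(400,250)),cv2.resize(i[2],(400,250))]),cv2.copyMakeBorder(cv2.resize(i[1],(560,350)),0,0,120,120,0)]))
E
```

```text
[[ 9.44000e-01 -1.00000e-03  3.30000e-01  1.72786e+02]
 [-3.30000e-01 -1.00000e-03  9.44000e-01  4.95326e+02]
 [-0.00000e+00 -1.00000e+00 -2.00000e-03  2.34047e+02]
 [ 0.00000e+00  0.00000e+00  0.00000e+00  1.00000e+00]]
{'time': np.float64(0.0), 'joint_positions': array([ 1.089,  0.343,  1.525, -0.   ,  1.275, -0.146]), 'dq': array([-0.   , -0.002,  0.001,  0.001, -0.001,  0.   ]), 'tau': array([  0.   , -43.124, -24.422,   0.072,   0.056,  -0.   ]), 'tool_pos': array([172.786, 495.326, 234.047]), 'tcp_rot': array([-1.572,  0.   , -0.336]), 'contact_force': array([-0.953, -0.018, -0.2  ]), 'moment': array([-0.015, -0.016,  0.017]), 'grip_width': np.float64(91.467)}
scene [[-0.77, 0.45, -0.45, 999.53], [0.64, 0.54, -0.54, 524.88], [0.0, -0.71, -0.71, 818.35], [0.0, 0.0, 0.0, 1.0]]
console [([550.8, 254.0, 94.1], 0.9)]
hatch [([450.4, 210.7, 96.9], 0.63)]
mat [([574.1, -186.0, 4.3], 0.7)]
cover [([539.2, -229.1, 28.1], 0.71)]
cover_rib [([531.8, -232.9, 28.0], 0.7), ([444.3, 29.4, 24.1], 0.42)]
cover_press1 [([533.2, -228.2, 29.3], 0.85)]
cover_press3 [([533.2, -228.2, 29.3], 0.85)]
c
[... 597 characters left out ...]
[526.3, -235.7, 23.8], 0.91), ([514.1, 215.0, 100.7], 0.41)]
cover_press1 [([526.6, -235.2, 23.7], 0.56)]
cover_press3 [([526.6, -235.2, 23.7], 0.56)]
cover_mid [([526.6, -232.1, 21.3], 0.68)]
hatch_seat [([518.3, 197.7, 103.7], 0.51)]
offcut [([432.8, 19.9, 26.6], 0.6), ([528.3, -233.5, 24.4], 0.17)]
glue [([495.0, 439.2, 83.8], 0.53), ([527.2, -232.8, 25.0], 0.4)]
cups [([527.9, -449.4, 115.8], 0.77)]
chisel [([666.1, -15.8, 15.2], 0.66)]
wrist [[0.33, 0.9, 0.27, 99.21], [0.94, -0.32, -0.09, 519.4], [0.0, 0.29, -0.96, 384.42], [0.0, 0.0, 0.0, 1.0]]
console []
hatch []
mat []
cover []
cover_rib []
cover_press1 []
cover_press3 []
cover_mid []
hatch_seat []
offcut []
glue []
cups []
chisel []
```

View pics/a.png

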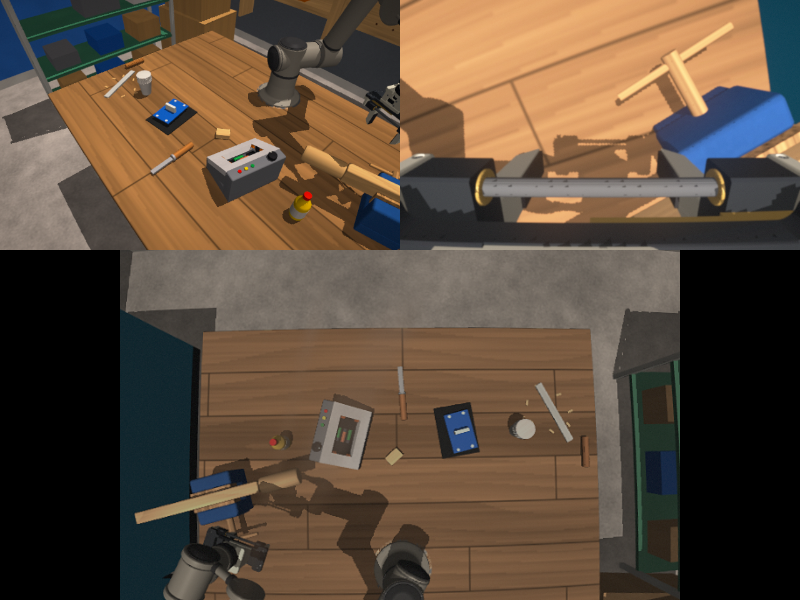

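```bash
cat >> h.py <<'E'
def onplane(p,uv,z):
    n=cv2.undistortPoints(np.array(uv,float).reshape(-1,1,2),np.array(p['camera_matrix']),np.array(p['dist_coeffs'])).reshape(-1,2)
    d=np.c_[n,np.ones(len(n))]@p['c2w'][:3,:3].T; c=p['c2w'][:3,3]
    return c+d*((z-c[2])/d[:,2])[:,None]
def blue(p):
    hsv=cv2.cvtColor(p['img'],cv2.COLOR_RGB2HSV); return cv2.inRange(hsv,(100,120,40),(125,255,255))
E
python3 - <<'E'
from h import *
for c in ('top','scene'):
    p=shot(c); print(np.round(p['camera_matrix'],1).tolist())
    m=vision.regions_of(p,'cover')[0]['mask'].astype(np.uint8)
    m=cv2.morphologyEx(m*255,cv2.MORPH_CLOSE,np.ones((5,5)))
    pts=np.argwhere(m>0)[:,::-1]; w=onplane(p,pts,26)
    r=cv2.minAreaRect(w[:,:2].astype(np.float32)); print(c,r)
    for n in('hatch','console'):
        rr=vision.regions_of(p,n)
        for q in rr[:1]:
            ys,xs=np.nonzero(q['mask']); print(n,q['confidence'],xs.min(),xs.max(),ys.min(),ys.max(),len(xs))
    if c=='top': a=p['img'][140:280,200:440]
cv2.imwrite('pics/b.png',cv2.resize(a[:,:,::-1],None,fx=3.3,fy=3.3,interpolation=cv2.INTER_CUBIC))
E
```

```text
[[392.7, 0.0, 324.2], [0.0, 392.7, 201.5], [0.0, 0.0, 1.0]]
top ((527.8438110351562, -234.6686248779297), (154.39141845703125, 95.51730346679688), 13.556612014770508)
hatch 0.57 244 255 190 232 11
console 0.66 216 288 172 250 4210
[[400.2, 0.0, 316.8], [0.0, 400.2, 199.6], [0.0, 0.0, 1.0]]
scene ((528.8956298828125, -238.04067993164062), (157.1956787109375, 101.32421875), 14.107379913330078)
hatch 0.45 403 418 232 243 77
console 0.68 330 457 221 322 8117
```

View pics/b.png

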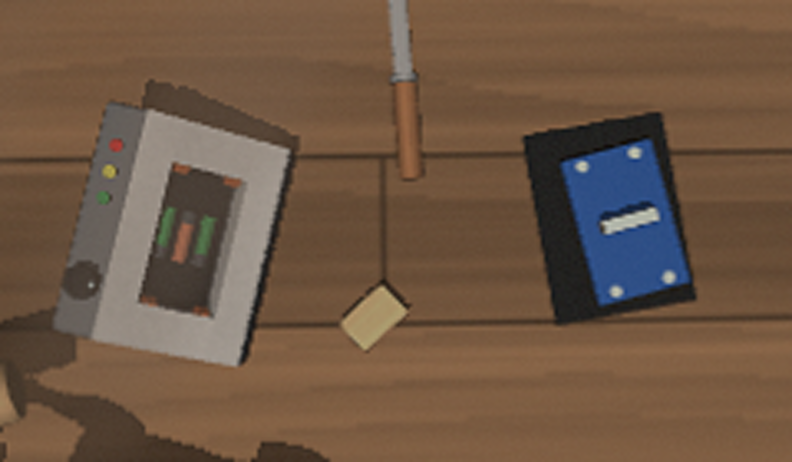

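Request:
{"fn": "arm_command", "kwargs": {"deltas": [[0.042,-0.004,-0.016,0],[0.042,-0.004,-0.016,0],[0.042,-0.004,-0.016,0],[0.042,-0.004,-0.016,0],[0.042,-0.004,-0.016,0]]}}

```text
time: 3.0
tool_pos: [346.0, 349.7, 255.1]
tcp_rot: [-1.57, -0.0, -0.336]
contact_force: [0.3, 0.5, 0.1]
grip_width: 91.9
```

Request:
{"fn": "arm_command", "kwargs": {"deltas": [[0.042,-0.004,-0.016,0],[0.042,-0.004,-0.016,0],[0.042,-0.004,-0.016,0],[0.042,-0.004,-0.016,0],[0.042,-0.004,-0.016,0]]}}

```text
time: 3.5
tool_pos: [518.0, 204.8, 275.0]
tcp_rot: [-1.57, -0.0, -0.336]
contact_force: [0.4, 0.2, 0.1]
grip_width: 91.7
```

Request:
{"fn": "arm_command", "kwargs": {"deltas": [[0,0,0,0],[0,0,0,0]]}}

```text
time: 3.7
tool_pos: [517.1, 205.6, 274.3]
tcp_rot: [-1.571, 0.001, -0.338]
contact_force: [-0.5, 0.4, -0.6]
grip_width: 92.3
```

Run:
```python
from h import *
p=shot('wrist','w1'); import pickle; pickle.dump(p,open('w1.pkl','wb')); print(tool()[1]['time'],np.round(tool()[1]['tool_pos']))
for n in ('hatch','hatch_seat','console'): print(n,find(p,n))
```

```text
3.75 [516. 206. 274.]
hatch [(array([570.4, 191.8,  96.2]), 0.88)]
hatch_seat [(array([570.4, 190.5,  95.6]), 0.62), (array([ 473.8, -212.5,   23.8]), 0.26)]
console [(array([501.9, 225.3, 118.2]), 0.69)]
```

View pics/w1.png

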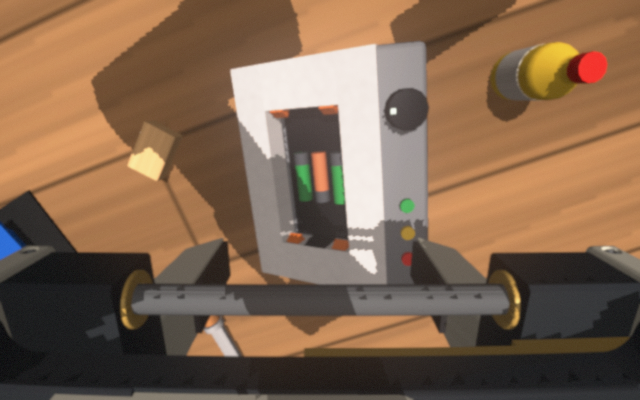

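```bash
cat >> h.py <<'E'
def hpose(X,Y,yaw,z=105.):
    T=np.eye(4); T[:3,:3]=R.from_euler('ZY',[yaw,-np.pi/6]).as_matrix(); T[:3,3]=[X,Y,z]; return T
E
cat > fit.py <<'E'
from h import *
import pickle; from scipy.optimize import least_squares
p=pickle.load(open('w1.pkl','rb'))
P=[(-39.5,68),(39.5,68),(39.5,-68),(-39.5,-68),(-75,110),(74.5,110),(-75,-110)]
U=np.array([(267,111),(338,105),(347,250),(283,243),(232,69),(377,43),(263,275)],float)
pr=lambda v,Q:px(p,(hpose(*v)@np.array([(*q,0,1) for q in Q]).T).T[:,:3])
s=least_squares(lambda v:(pr(v,P)-U).ravel(),[517,205,1.33],x_scale=[1,1,.01],loss='soft_l1')
print(s.x,np.degrees(s.x[2])); print(np.round(pr(s.x,P)-U,1).tolist())
s2=least_squares(lambda v:(pr(v,P)-U).ravel(),[517,205,1.33,105],x_scale=[1,1,.01,1],loss='soft_l1'); print(s2.x)
im=cv2.resize(p['img'][30:300,210:440,::-1],None,fx=2.2*1,fy=2.2,interpolation=cv2.INTER_CUBIC).copy()
im2=im.copy()
for k in (P[:4],[P[4],P[5],(74.5,-110),P[6]]):
    d=[]
    for a,b in zip(k,k[1:]+k[:1]): d+= [np.array(a)+(np.array(b)-np.array(a))*t for t in np.linspace(0,1,20)]
    q=(pr(s.x,d)-[210,30]+.5)*2.2-.5
    for a in q[::2]: cv2.circle(im2,tuple(np.round(a).astype(int)),1,(255,0,255),-1)
h=min(594,im.shape[0]); cv2.imwrite('pics/c.png',cv2.resize(np.hstack([im,im2]),(800,int(800/ (2*im.shape[1])*im.shape[0]))))
E
python3 fit.py
```

```text
[511.10210349 193.7225393    1.32532672] 75.93562725626917
[[-1.3, -0.3], [1.6, -0.5], [3.6, 2.7], [0.1, -0.8], [-0.4, 0.2], [-0.5, 1.2], [-0.3, -3.1]]
[511.09925952 193.7520237    1.32555567 105.42372366]
```

View pics/c.png

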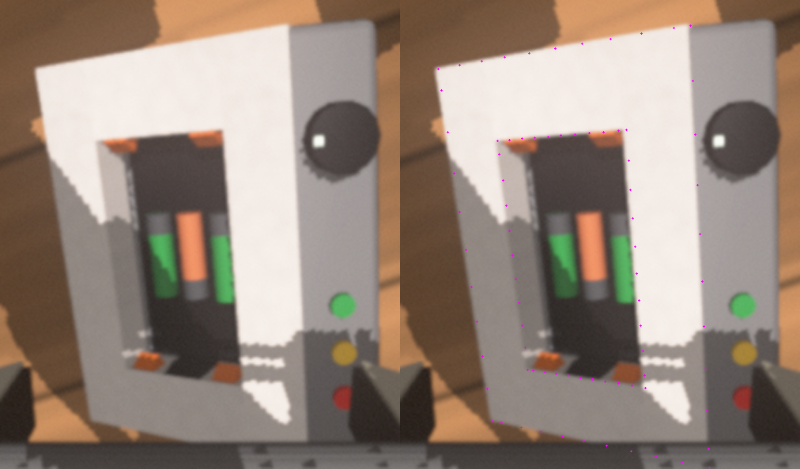

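Request:
{"fn": "arm_command", "kwargs": {"deltas": [[0.0156,0.004,-0.0412,0],[0.0156,0.004,-0.0412,0],[0.0156,0.004,-0.0412,0],[0.0156,0.004,-0.0412,0],[0.0156,0.004,-0.0412,0]]}}

```text
time: 4.4
tool_pos: [522.0, -14.3, 255.0]
tcp_rot: [-1.57, -0.001, -0.334]
contact_force: [1.1, -0.8, 0.9]
grip_width: 91.8
```

Request:
{"fn": "arm_command", "kwargs": {"deltas": [[0.0156,0.004,-0.0412,0],[0.0156,0.004,-0.0412,0],[0.0156,0.004,-0.0412,0],[0.0156,0.004,-0.0412,0],[0.0156,0.004,-0.0412,0]]}}

```text
time: 4.9
tool_pos: [528.3, -234.6, 234.9]
tcp_rot: [-1.571, -0.0, -0.334]
contact_force: [1.4, -0.4, 0.3]
grip_width: 91.7
```

Request:
{"fn": "arm_command", "kwargs": {"deltas": [[0,0.009,0,8.2],[0,0.009,0,8.2],[0,0.009,0,8.2],[0,0.009,0,8.2],[0,0.009,0,8.2]]}}

```text
time: 5.4
tool_pos: [528.5, -232.8, 189.6]
tcp_rot: [-1.571, -0.0, -1.055]
contact_force: [-0.6, 0.3, -0.7]
grip_width: 91.8
```

Request:
{"fn": "arm_command", "kwargs": {"deltas": [[0,0.009,0,8.2],[0,0.009,0,8.2],[0,0,0,0],[0,0,0,0]]}}

```text
time: 5.8
tool_pos: [528.5, -233.3, 172.0]
tcp_rot: [-1.571, 0.0, -1.332]
contact_force: [-0.7, 0.2, 0.3]
grip_width: 91.7
```

```bash
cat > cov.py <<'E'
from h import *
import pickle; from scipy.optimize import least_squares
p=shot('wrist','w2'); pickle.dump(p,open('w2.pkl','wb')); T,o=tool(); print(o['time'],np.round(o['tool_pos'],1),np.round(o['joint_positions'],2), np.degrees(o['tcp_rot'][2]))
g=cv2.morphologyEx(blue(p),cv2.MORPH_OPEN,np.ones((3,3)))
cs=max(cv2.findContours(g,cv2.RETR_EXTERNAL,cv2.CHAIN_APPROX_NONE)[0],key=cv2.contourArea)
m=np.zeros_like(g); cv2.drawContours(m,[cs],-1,255,-1); m=cv2.morphologyEx(m,cv2.MORPH_CLOSE,np.ones((9,9)))
pts=np.argwhere(m>0)[:,::-1]; print(pts.min(0),pts.max(0))
w=onplane(p,pts,26); print(cv2.minAreaRect(w[:,:2].astype(np.float32)))
E
python3 cov.py
```

```text
5.85 [ 528.7 -233.6  172.3] [-0.55  0.49  1.47  0.    1.18 -0.79] -76.38091282424284
[229 135] [407 241]
((526.9683227539062, -236.26492309570312), (152.82298278808594, 97.02452087402344), 14.095162391662598)
```

View pics/w2.png

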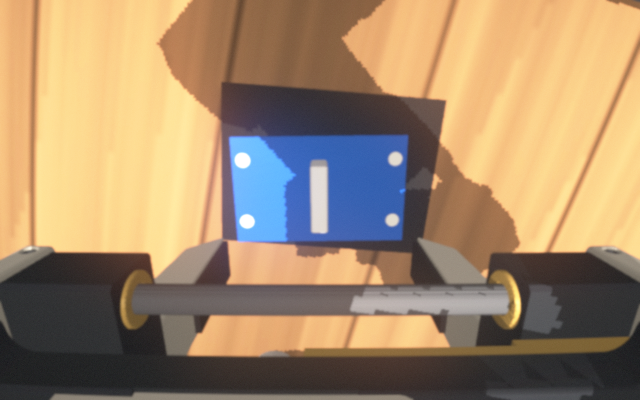

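Request:
{"fn": "arm_command", "kwargs": {"deltas": [[0.0022,0.03,-0.0023,0.5],[0,0.03,0,0],[0,0.03,0,0],[0,0.025,0,0],[0,0.018,0,0]]}}

```text
time: 6.35
tool_pos: [526.4, -236.4, 37.6]
tcp_rot: [-1.571, 0.001, -1.343]
contact_force: [-0.2, -0.6, -0.6]
grip_width: 91.8
```

Request:
{"fn": "arm_command", "kwargs": {"deltas": [[0,0,0,0],[0,0,0,0],[0,0,0,0],[0,0,0,0],[0,0,0,0]], "claw": 255}}

```text
time: 6.85
tool_pos: [527.1, -237.1, 39.7]
tcp_rot: [-1.569, -0.001, -1.346]
contact_force: [-1.0, -0.4, 0.2]
grip_width: 56.3
```

Request:
{"fn": "arm_command", "kwargs": {"deltas": [[0,0,0,0],[0,0,0,0],[0,0,0,0]]}}

```text
time: 7.15
tool_pos: [526.6, -236.8, 38.8]
tcp_rot: [-1.571, -0.0, -1.346]
contact_force: [-0.4, 0.2, 0.5]
grip_width: 32.3
```

Request:
{"fn": "arm_command", "kwargs": {"deltas": [[0,0,0,0],[0,0,0,0],[0,0,0,0],[0,0,0,0],[0,0,0,0]]}}

```text
time: 7.65
tool_pos: [526.6, -236.8, 38.7]
tcp_rot: [-1.571, 0.0, -1.346]
contact_force: [-0.2, -0.0, -1.0]
grip_width: 13.7
```

Request:
{"fn": "arm_command", "kwargs": {"deltas": [[0,-0.01,0,0],[0,-0.02,0,6.5],[0,-0.02,0,6.8],[0,-0.02,0,6.8],[0,-0.015,0,6.8]]}}

```text
time: 8.15
tool_pos: [526.8, -236.9, 125.6]
tcp_rot: [-1.569, -0.0, -1.821]
contact_force: [-0.2, -0.2, -2.0]
grip_width: 13.6
```

Request:
{"fn": "arm_command", "kwargs": {"deltas": [[0,0,0,0]]}}

```text
time: 8.25
tool_pos: [527.7, -237.5, 126.5]
tcp_rot: [-1.566, -0.001, -1.817]
contact_force: [0.2, -0.3, -2.4]
grip_width: 14.1
```

Request:
{"fn": "arm_command", "kwargs": {"deltas": [[-0.03,0,-0.009,0],[-0.04,0,-0.012,0],[-0.04,0,-0.012,0],[-0.04,0,-0.012,0],[-0.04,0,-0.012,0]]}}

```text
time: 8.75
tool_pos: [516.6, -37.1, 123.1]
tcp_rot: [-1.572, 0.0, -1.813]
contact_force: [-0.2, -0.4, -1.3]
grip_width: 13.7
```

Request:
{"fn": "arm_command", "kwargs": {"deltas": [[-0.04,0,-0.012,0],[-0.04,0,-0.012,0],[-0.0323,0.008,-0.009,0],[0,0.01,0,0],[0,0.008,0,0]]}}

```text
time: 9.25
tool_pos: [511.9, 78.8, 96.6]
tcp_rot: [-1.572, -0.001, -1.811]
contact_force: [0.7, -1.2, -0.7]
grip_width: 13.6
```

Request:
{"fn": "arm_command", "kwargs": {"deltas": [[0,0,0,0],[0,0,0,0]]}}

```text
time: 9.45
tool_pos: [512.6, 77.1, 97.4]
tcp_rot: [-1.572, -0.0, -1.817]
contact_force: [0.3, -0.3, -1.9]
grip_width: 13.8
```

Run:
```python
from h import *
T,o=tool(); H=hpose(511.1,193.7,1.3253)
c=R.from_euler('z',-1.3253).apply(o['tool_pos']-np.array([511.1,193.7,0])); print('console frame',np.round(c,1),np.degrees(o['tcp_rot'][2])+180, o['time'])
p=shot('wrist','w3'); q=shot('scene','s3')
a=p['img'][:,:,::-1]; b=cv2.resize(q['img'][150:350,300:540,::-1],(480,400),interpolation=cv2.INTER_CUBIC)
cv2.imwrite('pics/d.png',cv2.resize(np.hstack([a,b]),(800,286)))
```

```text
console frame [-112.7  -29.8   97.4] 75.911144566248 9.45
```

View pics/d.png

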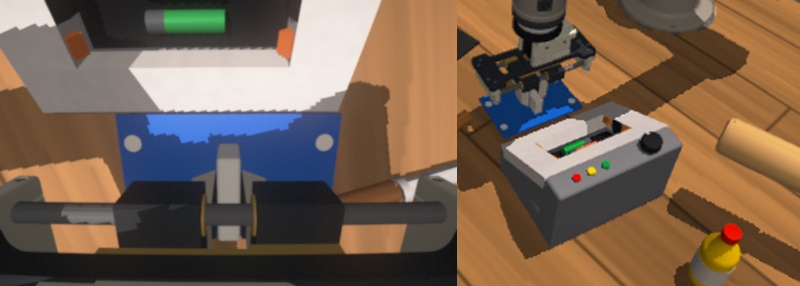

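Run:
```python
from h import *
T,o=tool(); p=shot('wrist')
Rz=R.from_euler('z',1.3253)
def c2w(P): return Rz.apply(np.array(P,float))+[511.1,193.7,0]
E=px(p,c2w([(-67,y,67.5) for y in (80,60,0,-30,-60,-105)])); print('E',np.round(E,1).tolist())
F=px(p,c2w([(-112.7+48,-29.8+y,o['tool_pos'][2]-13) for y in (76,0,-76)])); print('F',np.round(F,1).tolist())
g=cv2.cvtColor(p['img'],cv2.COLOR_RGB2GRAY).astype(int)
for u in (90,120,140,480,500): print(u,g[148:166,u].tolist())
for u in (180,240,300,420): print(u,p['img'][150:166,u].tolist())
```

```text
E [[114.1, 158.0], [150.7, 157.8], [263.4, 157.3], [320.5, 157.2], [377.6, 157.2], [462.4, 157.4]]
F [[161.3, 159.0], [320.1, 158.5], [478.9, 158.7]]
90 [123, 122, 123, 124, 123, 124, 124, 123, 119, 110, 85, 76, 81, 81, 80, 81, 82, 80]
120 [127, 126, 125, 125, 124, 125, 124, 122, 116, 101, 87, 86, 88, 89, 91, 90, 90, 91]
140 [125, 125, 125, 125, 123, 123, 125, 121, 114, 98, 84, 82, 87, 85, 85, 87, 84, 85]
480 [89, 89, 89, 87, 87, 87, 89, 89, 87, 86, 89, 88, 87, 86, 89, 88, 88, 87]
500 [81, 80, 81, 78, 81, 80, 79, 80, 79, 78, 78, 78, 79, 80, 78, 78, 80, 79]
180 [[136, 128, 125], [137, 128, 125], [136, 127, 125], [136, 128, 125], [135, 126, 125], [135, 126, 124], [119, 111, 109], [101, 94, 92], [81, 74, 78], [65, 64, 86], [53, 65, 103], [47, 66, 115], [52, 71, 122], [49, 69, 118], [51, 70, 120], [50, 70, 120]]
240 [[241, 232, 228], [241, 233, 230], [239, 230, 226], [229, 220, 215], [195, 182, 178], [151, 143, 143], [124, 117, 119], [99, 92, 100], [82, 85, 111], [80, 99, 158], [84, 123, 208], [87, 135, 227], [89, 138, 231], [89, 139, 232], [87, 138, 231], [89, 140, 232]]
300 [[243, 235, 232], [243, 235, 231], [242, 234, 230], [234, 225, 221], [203, 190, 186], [159, 148, 148], [121, 114, 117], [99, 94, 106], [82, 89, 125], [82, 105, 173], [88, 126, 217], [88, 134, 228], [91, 137, 230], [89, 136, 229], [87, 136, 229], [87, 135, 229]]
420 [[242, 234, 229], [242, 233, 229], [242, 234, 230], [241, 232, 228], [230, 221, 215], [188, 176, 171], [131, 123, 125], [88, 88, 108], [78, 92, 146], [77, 108, 187], [77, 115, 205], [78, 118, 210], [78, 120, 214], [74, 114, 205], [74, 101, 175], [68, 85, 141]]
```

Request:
{"fn": "arm_command", "kwargs": {"deltas": [[-0.0012,0.008,0,0],[0,0.005,0,0],[0.0018,0.0032,0,0],[0.0017,0.0033,0,0],[0.0013,0.0034,0,0]]}}

```text
time: 10.1
tool_pos: [512.3, 74.9, 75.3]
tcp_rot: [-1.569, 0.001, -1.816]
contact_force: [-0.7, 0.3, 5.8]
grip_width: 14.0
```

Request:
{"fn": "arm_command", "kwargs": {"deltas": [[0.0012,0.0035,0,0],[0.0008,0.0036,0,0],[0.0007,0.0036,0,0],[0.0003,0.0036,0,0],[0.0002,0.0037,0,0]]}}

```text
time: 10.6
tool_pos: [511.7, 71.9, 57.3]
tcp_rot: [-1.569, 0.001, -1.816]
contact_force: [-1.0, 0.3, 8.0]
grip_width: 14.1
```

Request:
{"fn": "arm_command", "kwargs": {"deltas": [[0,0,0,0],[0,0,0,0]]}}

```text
time: 10.8
tool_pos: [511.4, 71.6, 56.9]
tcp_rot: [-1.57, 0.0, -1.816]
contact_force: [0.5, -0.2, 2.1]
grip_width: 13.7
```

Run:
```python
from h import *
T,o=tool(); c=R.from_euler('z',-1.3253).apply(o['tool_pos']-np.array([511.1,193.7,0])); print('console frame',np.round(c,1),o['contact_force'])
p=shot('wrist','w4'); q=shot('scene','s4')
a=p['img'][:,:,::-1]; b=cv2.resize(q['img'][150:350,300:540,::-1],(480,400),interpolation=cv2.INTER_CUBIC)
cv2.imwrite('pics/e.png',cv2.resize(np.hstack([a,b]),(800,286)))
```

```text
console frame [-118.4  -29.9   56.9] [ 0.50734056 -0.23809433  2.14347939]
```

View pics/e.png

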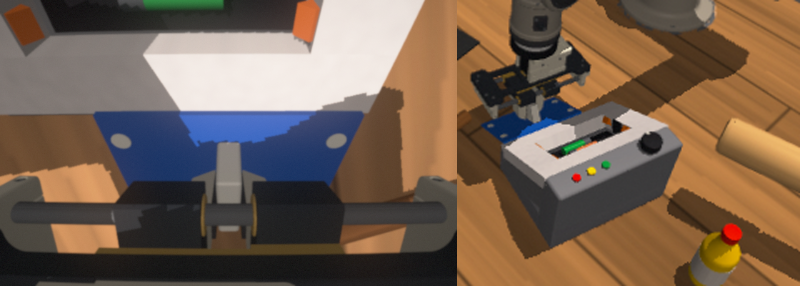

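```bash
cat > tilt.py <<'E'
from h import *
from scipy.optimize import least_squares
def tilt(p,T,roi,th0=30,gz=45.7,verbose=1):
    hsv=cv2.cvtColor(p['img'],cv2.COLOR_RGB2HSV); b=blue(p)
    b=cv2.morphologyEx(b,cv2.MORPH_OPEN,np.ones((3,3)))
    cs=max(cv2.findContours(b,cv2.RETR_EXTERNAL,cv2.CHAIN_APPROX_NONE)[0],key=cv2.contourArea)
    m=np.zeros_like(b); cv2.drawContours(m,[cv2.convexHull(cs)],-1,255,-1)
    w=cv2.inRange(hsv,(0,0,110),(179,70,255))&m
    n,l,st,ce=cv2.connectedComponentsWithStats(w)
    d=[(ce[i],st[i,4]) for i in range(1,n) if 80<st[i,4]<500 and st[i,2]<2.2*st[i,3]<6*st[i,2]]
    return d,cs
if __name__=='__main__':
    T,o=tool(); p=shot('wrist'); d,cs=tilt(p,T,None); print([(np.round(c,1).tolist(),int(a)) for c,a in d])
    U=np.array(sorted([c for c,a in d if c[1]<230],key=lambda c:c[0]))[[0,-1]]
    def f(v):
        th,dx=v; C=R.from_euler('y',-th,degrees=True)
        P=[C.apply(np.array([28,y,22-45.7]))+[dx,0,0] for y in (66,-66)]  # console axes rel. G
        Pt=[T[:3,3]+[0,0,11]+R.from_euler('z',1.3253).apply(q) for q in P]
        return (px(p,Pt)-U).ravel()
    s=least_squares(f,[30,0]); print('theta,dx',s.x,'res',np.round(s.fun,1))
E
python3 tilt.py
```

```text
[([168.7, 197.0], 445), ([470.7, 196.7], 463)]
theta,dx [31.75383103 -2.11203918] res [ 1.3 -0.2  1.3  0.2]
```

Request:
{"fn": "arm_command", "kwargs": {"deltas": [[0.005,-0.01,0,0],[0.005,-0.018,0,0],[0,-0.025,0,0],[0,-0.025,0,0],[0,-0.025,0,0]]}}

```text
time: 11.45
tool_pos: [507.8, 61.7, 160.9]
tcp_rot: [-1.572, -0.0, -1.816]
contact_force: [0.2, -0.5, -1.3]
grip_width: 13.9
```

Request:
{"fn": "arm_command", "kwargs": {"deltas": [[-0.02,0,-0.006,0],[-0.025,0,-0.008,0],[-0.025,0,-0.008,0],[-0.018,0,-0.006,0],[-0.008,0.004,-0.002,0]]}}

```text
time: 11.95
tool_pos: [502.3, 163.6, 156.3]
tcp_rot: [-1.571, 0.0, -1.814]
contact_force: [0.2, 0.2, -0.7]
grip_width: 14.0
```

Request:
{"fn": "arm_command", "kwargs": {"deltas": [[0,0.004,0,0],[0,0,0,0],[0,0,0,0]]}}

```text
time: 12.25
tool_pos: [502.7, 161.4, 151.6]
tcp_rot: [-1.571, -0.0, -1.817]
contact_force: [0.3, 0.1, -0.3]
grip_width: 13.9
```

```bash
python3 tilt.py
python3 - <<'E'
from h import *
import pickle
T,o=tool(); Rz=R.from_euler('z',1.3253); c=Rz.inv().apply(o['tool_pos']-np.array([511.1,193.7,0])); print('console frame',np.round(c,1),o['time'],np.degrees(o['tcp_rot'][2]))
p=shot('wrist','w5'); pickle.dump((p,T),open('w5.pkl','wb'))
im=p['img'][:,:,::-1].copy()
H=hpose(511.1,193.7,1.3253)
def ln(M,k,col):
    k=[np.array(a,float) for a in k]
    for a,b in zip(k,k[1:]+k[:1]):
        d=np.array([a+(b-a)*t for t in np.linspace(0,1,25)])
        for q in px(p,d@M[:3,:3].T+M[:3,3]): cv2.circle(im,tuple(np.round(q).astype(int)),1,col,-1)
ln(H,[(74.5,110,0),(74.5,-110,0),(-75,-110,0),(-75,110,0)],(255,0,255)); ln(H,[(39.5,68,0),(39.5,-68,0),(-39.5,-68,0),(-39.5,68,0)],(0,255,0))
C=np.eye(4); C[:3,:3]=(Rz*R.from_euler('y',-31.75,degrees=True)).as_matrix(); C[:3,3]=T[:3,3]+[0,0,11]+Rz.apply([21.9,0,-38.9])
ln(C,[(48,76,22),(48,-76,22),(-48,-76,22),(-48,76,22)],(0,255,255))
cv2.imwrite('pics/f.png',im)
E
```

```text
[([169.1, 196.9], 464), ([470.7, 196.8], 449)]
theta,dx [31.52903348 -2.12735016] res [ 1.1 -0.   1.1  0. ]
console frame [-33.3   0.2 151.7] 12.3 -104.10322116860661
```

View pics/f.png

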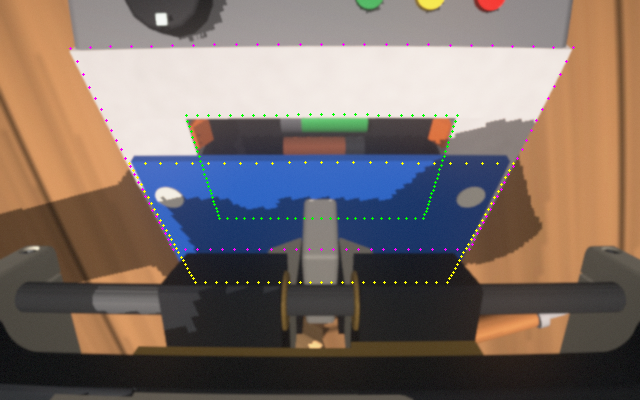

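Run:
```python
from h import *
import pickle; from scipy.optimize import least_squares
p,T=pickle.load(open('w5.pkl','rb')); Rz=R.from_euler('z',1.3253)
b=blue(p); print([ (u,int(np.nonzero(b[120:190,u])[0][0])+120) for u in (160,200,320,440,490)]); print([(v,int(np.nonzero(b[v])[0][0]),int(np.nonzero(b[v])[0][-1])) for v in (160,165,175,185,215,230)])
U=np.array([(169.1,196.9),(470.7,196.8),(135,156),(510,156.5)]); Q=np.array([(28,66,22),(28,-66,22),(48,76,22),(48,-76,22)],float)-[0,0,45.7]
f=lambda v:(px(p,T[:3,3]+[0,0,11]+Rz.apply(R.from_euler('y',-v[0],degrees=True).apply(Q)+v[1:]))-U).ravel()
s=least_squares(f,[30,0,0,0]); print(s.x,np.round(s.fun,1),np.sqrt(np.diag(np.linalg.inv(s.jac.T@s.jac))))
f2=lambda v:f([30,*v]); s2=least_squares(f2,[0,0,0]);print(s2.x,np.round(s2.fun,1))
```

```text
[(160, 157), (200, 156), (320, 155), (440, 155), (490, 157)]
[(160, 133, 507), (165, 134, 506), (175, 138, 501), (185, 143, 496), (215, 157, 482), (230, 164, 474)]
[18.94616837  0.02272497 -0.0982587   7.85325017] [ 1.2 -0.1  1.4 -0.1 -1.1  0.4 -1.3 -0.3] [1.83189366 0.39895849 0.21486014 1.48797078]
[-1.119181   -0.1033431  -0.91571287] [ 2.8 -3.  -0.2 -3.  -2.8  3.1  0.4  2.4]
```

Run:
```python
from h import *
import pickle; from scipy.optimize import least_squares
p,T=pickle.load(open('w5.pkl','rb')); Rz=R.from_euler('z',1.3253)
U=np.array([(169.1,196.9),(470.7,196.8),(134,156.5),(507.5,156.5)]); Q=np.array([(28,66,22),(28,-66,22),(48,76,18),(48,-76,18)],float)-[0,0,45.7]
f=lambda v:(px(p,T[:3,3]+[0,0,11]+Rz.apply(R.from_euler('y',-v[0],degrees=True).apply(Q)+v[1:]))-U).ravel()
s=least_squares(f,[30,0,0,0]); print(s.x,np.round(s.fun,1),np.sqrt(np.diag(np.linalg.inv(s.jac.T@s.jac))))
O=R.from_euler('y',-s.x[0],degrees=True).apply([0,0,18-45.7])+s.x[1:]; print('mid rel G',O)
```

```text
[30.66705757 -2.30294943  0.28993948  0.07871019] [ 0.9  0.3 -0.1  0.3 -0.7 -0.2 -0.1 -0.4] [1.79265794 0.24170582 0.21546403 1.52427347]
mid rel G [ 11.82539286   0.28993948 -23.74732482]
```

Request:
{"fn": "arm_command", "kwargs": {"deltas": [[-0.0031,0.0028,0.0005,0],[-0.004,0.0069,0,0],[-0.004,0.0069,0,0],[-0.003,0.0052,0,0],[0,0,0,0]]}}

```text
time: 12.85
tool_pos: [506.1, 176.3, 128.8]
tcp_rot: [-1.573, -0.001, -1.815]
contact_force: [-0.3, 0.2, -1.2]
grip_width: 13.6
```

Request:
{"fn": "arm_command", "kwargs": {"deltas": [[-0.001,0.0017,0,0],[-0.001,0.0017,0,0],[0,0,0,0]]}}

```text
time: 13.15
tool_pos: [507.2, 178.0, 126.6]
tcp_rot: [-1.571, 0.0, -1.816]
contact_force: [-0.3, 0.4, -1.0]
grip_width: 14.1
```

Request:
{"fn": "arm_command", "kwargs": {"deltas": [[-0.0005,0.0009,0,0],[-0.0005,0.0009,0,0],[0,0,0,0]]}}

```text
time: 13.45
tool_pos: [507.6, 178.7, 125.2]
tcp_rot: [-1.57, 0.0, -1.816]
contact_force: [-1.3, -0.9, 1.6]
grip_width: 13.6
```

Request:
{"fn": "arm_command", "kwargs": {"deltas": [[-0.0005,0.0009,0,0],[0,0,0,0]]}}

```text
time: 13.65
tool_pos: [507.8, 179.1, 124.5]
tcp_rot: [-1.57, -0.0, -1.816]
contact_force: [-1.2, -2.7, 4.6]
grip_width: 13.7
```

Request:
{"fn": "arm_command", "kwargs": {"deltas": [[0,0,0,0],[0,0,0,0],[0,0,0,0],[0,0,0,0],[0,0,0,0]], "claw": 144}}

```text
time: 14.15
tool_pos: [507.5, 179.3, 124.0]
tcp_rot: [-1.571, 0.0, -1.816]
contact_force: [-1.5, -2.9, 5.1]
grip_width: 39.8
```

Request:
{"fn": "arm_command", "kwargs": {"deltas": [[0,-0.015,0,0],[0,-0.025,0,0],[0,-0.03,0,0],[0,-0.02,0,0],[0,0,0,0]], "claw": 255}}

```text
time: 14.65
tool_pos: [508.8, 180.1, 216.3]
tcp_rot: [-1.566, 0.003, -1.816]
contact_force: [-0.6, -0.4, 0.2]
grip_width: 4.5
```

Request:
{"fn": "arm_command", "kwargs": {"deltas": [[0.01,-0.02,0,0],[0,0,0,0],[0,0,0,0]]}}

```text
time: 14.95
tool_pos: [504.8, 169.8, 232.7]
tcp_rot: [-1.572, 0.0, -1.816]
contact_force: [-0.0, 0.4, -0.2]
grip_width: -0.0
```

Run:
```python
from h import *
import pickle
T,o=tool(); p=shot('wrist','w6'); pickle.dump((p,T),open('w6.pkl','wb')); print(o['time'],o['tool_pos'],o['grip_width'])
q=shot('scene','s6'); a=p['img'][:,:,::-1]; b=cv2.resize(q['img'][150:350,300:540,::-1],(480,400),interpolation=cv2.INTER_CUBIC)
cv2.imwrite('pics/g.png',cv2.resize(np.hstack([a,b]),(800,286)))
```

```text
14.95 [504.83199088 169.82553988 232.7429441 ] -0.008961476100332266
```

View pics/g.png

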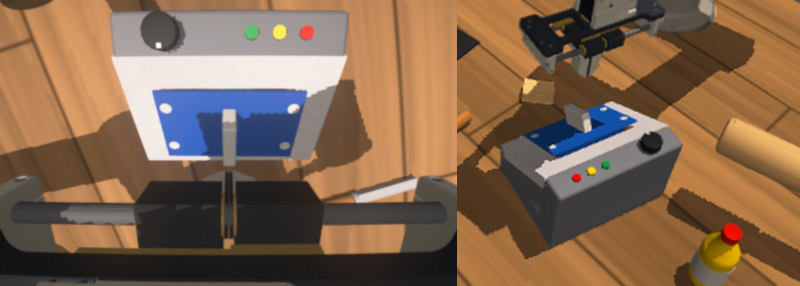

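```bash
cat > chk.py <<'E'
from h import *
from scipy.optimize import least_squares
import sys
def dots(p):
    hsv=cv2.cvtColor(p['img'],cv2.COLOR_RGB2HSV); b=cv2.morphologyEx(blue(p),cv2.MORPH_OPEN,np.ones((3,3)))
    cs=max(cv2.findContours(b,cv2.RETR_EXTERNAL,cv2.CHAIN_APPROX_NONE)[0],key=cv2.contourArea)
    m=np.zeros_like(b); cv2.drawContours(m,[cv2.convexHull(cs)],-1,255,-1)
    w=cv2.inRange(hsv,(0,0,90),(179,90,255))&m
    n,l,st,ce=cv2.connectedComponentsWithStats(w)
    return np.array([ce[i] for i in range(1,n) if 50<st[i,4]<600 and st[i,2]<1.9*st[i,3]<3.6*st[i,2]])
D=np.array([(-28,-66,4),(-28,66,4),(28,66,4),(28,-66,4)],float)
def fit(p):
    """cover_mid in hatch frame: x,y,z(mm), tilt about x,y,z (deg)"""
    H=hpose(511.1,193.7,1.3253); u=dots(p)
    w=lambda v,X:(R.from_euler('xyz',v[3:],degrees=True).apply(X)+v[:3])@H[:3,:3].T+H[:3,3]
    q0=px(p,w(np.array([0,0,4,0,0,0.]),D)); d=np.linalg.norm(q0[:,None]-u[None],axis=2); k=d.argmin(1); ok=d.min(1)<25
    f=lambda v:np.r_[(px(p,w(v,D))-u[k])[ok].ravel(), v[3:]*0.1]
    s=least_squares(f,[0,0,4,0,0,0]); C=np.array([(-44,-70,0),(-44,70,0),(44,70,0),(44,-70,0)],float)
    h=(R.from_euler('xyz',s.x[3:],degrees=True).apply(C)+s.x[:3])[:,2]
    return s.x,ok,h,s.fun
if __name__=='__main__':
    T,o=tool(); p=shot('wrist','chk%d'%int(o['time']*100)); v,ok,h,r=fit(p); print('t',o['time'],'pose',np.round(v,1),'dots',ok.tolist(),'corner h',np.round(h,1),'res',np.round(np.abs(r[:-3]).max(),1))
    c=R.from_euler('z',-1.3253).apply(o['tool_pos']-np.array([511.1,193.7,0])); print('tcp console',np.round(c,1))
E
python3 chk.py
```

```text
t 15.05 pose [-4.8  0.  10.1 -0.3 -0.3 -0.1] dots [True, True, True, True] corner h [10.3  9.6 10.  10.7] res 0.1
tcp console [-24.7   0.5 232.4]
```

Request:
{"fn": "arm_command", "kwargs": {"deltas": [[0.0124,0.01,0.0333,0],[0.0124,0.01,0.0333,0],[0,0.035,0,0],[0,0.035,0,0],[0,0.024,0,0]]}}

```text
time: 15.6
tool_pos: [562.4, 129.2, 116.4]
tcp_rot: [-1.575, -0.001, -1.816]
contact_force: [0.5, 0.9, -0.4]
grip_width: 0.2
```

Request:
{"fn": "arm_command", "kwargs": {"deltas": [[-0.0025,0.0043,0,0],[-0.0025,0.0043,0,0],[0,0,0,0]]}}

```text
time: 15.9
tool_pos: [565.4, 134.9, 111.8]
tcp_rot: [-1.57, 0.001, -1.815]
contact_force: [0.0, 0.0, 0.3]
grip_width: 0.3
```

Request:
{"fn": "arm_command", "kwargs": {"deltas": [[-0.001,0.0015,0,0],[-0.001,0.0015,0,0],[0,0,0,0]]}}

```text
time: 16.2
tool_pos: [566.0, 136.4, 109.2]
tcp_rot: [-1.569, 0.001, -1.816]
contact_force: [1.6, 0.8, 2.4]
grip_width: 0.6
```

Request:
{"fn": "arm_command", "kwargs": {"deltas": [[-0.0006,0.0009,0,0],[-0.0006,0.0008,0,0],[-0.0006,0.0009,0,0],[0,0,0,0]]}}

```text
time: 16.6
tool_pos: [566.0, 138.1, 105.9]
tcp_rot: [-1.57, 0.0, -1.816]
contact_force: [-0.9, 0.3, 3.7]
grip_width: 0.4
```

Request:
{"fn": "arm_command", "kwargs": {"deltas": [[-0.0006,0.0009,0,0],[-0.0006,0.0008,0,0],[-0.0006,0.0009,0,0],[0,0,0,0]]}}

```text
time: 17.0
tool_pos: [565.8, 139.6, 102.4]
tcp_rot: [-1.572, -0.001, -1.816]
contact_force: [0.2, -0.1, -0.2]
grip_width: 0.7
```

Request:
{"fn": "arm_command", "kwargs": {"deltas": [[-0.0006,0.0009,0,0],[-0.0005,0.0008,0,0],[0,0,0,0]]}}

```text
time: 17.3
tool_pos: [566.2, 140.4, 101.5]
tcp_rot: [-1.571, -0.001, -1.816]
contact_force: [-2.2, -3.3, 3.9]
grip_width: 0.6
```

Request:
{"fn": "arm_command", "kwargs": {"deltas": [[-0.0005,0.0009,0,0],[0,0,0,0]]}}

```text
time: 17.5
tool_pos: [566.2, 140.5, 101.1]
tcp_rot: [-1.571, -0.001, -1.816]
contact_force: [-4.6, -5.4, 7.7]
grip_width: 0.3
```

Request:
{"fn": "arm_command", "kwargs": {"deltas": [[0.006,-0.015,0,0],[0.0053,-0.035,0,0],[0,-0.012,-0.044,0],[0,0,-0.044,0],[0,0.01,-0.044,0]]}}

```text
time: 18.0
tool_pos: [435.9, 162.8, 154.5]
tcp_rot: [-1.566, 0.003, -1.817]
contact_force: [0.2, 0.1, -0.9]
grip_width: 0.5
```

```bash
python3 chk.py
```

```text
t 18.0 pose [-4.3  1.4  7.8  5.1 -0.5  1.2] dots [True, True, True, True] corner h [ 1.1 13.7 14.4  1.8] res 0.0
tcp console [-48.2  65.4 154.5]
```

Request:
{"fn": "arm_command", "kwargs": {"deltas": [[0.001,0.02,0,0],[0.001,0.012,0,0],[-0.0015,0.0026,0,0],[-0.0015,0.0026,0,0],[0,0,0,0]]}}

```text
time: 18.55
tool_pos: [436.7, 163.6, 115.7]
tcp_rot: [-1.57, 0.001, -1.816]
contact_force: [0.7, -0.8, -0.4]
grip_width: 0.3
```

Request:
{"fn": "arm_command", "kwargs": {"deltas": [[-0.001,0.0017,0,0],[-0.001,0.0017,0,0],[-0.001,0.0017,0,0],[0,0,0,0]]}}

```text
time: 18.95
tool_pos: [437.1, 166.3, 110.3]
tcp_rot: [-1.57, 0.0, -1.816]
contact_force: [-0.1, -0.0, 2.3]
grip_width: 0.5
```

Request:
{"fn": "arm_command", "kwargs": {"deltas": [[-0.0006,0.0009,0,0],[-0.0006,0.0008,0,0],[-0.0006,0.0009,0,0],[0,0,0,0]]}}

```text
time: 19.35
tool_pos: [437.7, 168.0, 108.0]
tcp_rot: [-1.57, 0.0, -1.816]
contact_force: [0.8, -1.6, 5.5]
grip_width: 0.4
```

Request:
{"fn": "arm_command", "kwargs": {"deltas": [[-0.0006,0.0009,0,0],[-0.0006,0.0008,0,0],[-0.0006,0.0009,0,0],[0,0,0,0]]}}

```text
time: 19.75
tool_pos: [438.6, 169.7, 105.8]
tcp_rot: [-1.568, 0.001, -1.816]
contact_force: [0.3, -2.2, 8.0]
grip_width: 0.3
```

Request:
{"fn": "arm_command", "kwargs": {"deltas": [[-0.0006,0.0009,0,0],[-0.0006,0.0008,0,0],[-0.0006,0.0009,0,0],[0,0,0,0]]}}

```text
time: 20.15
tool_pos: [437.8, 171.5, 102.3]
tcp_rot: [-1.571, 0.0, -1.816]
contact_force: [-0.3, 0.5, -0.9]
grip_width: 0.3
```

Clicked through (force fell to zero). Seat it home, then check.

Request:
{"fn": "arm_command", "kwargs": {"deltas": [[-0.0006,0.0009,0,0],[-0.0005,0.0008,0,0],[0,0,0,0]]}}

```text
time: 20.45
tool_pos: [438.0, 172.3, 100.7]
tcp_rot: [-1.572, -0.001, -1.816]
contact_force: [-2.1, -1.4, 4.1]
grip_width: 0.8
```

Request:
{"fn": "arm_command", "kwargs": {"deltas": [[-0.0005,0.0009,0,0],[0,0,0,0]]}}

```text
time: 20.65
tool_pos: [438.1, 172.5, 100.3]
tcp_rot: [-1.571, -0.001, -1.815]
contact_force: [-3.1, -4.0, 10.9]
grip_width: 0.3
```

Request:
{"fn": "arm_command", "kwargs": {"deltas": [[0.006,-0.015,0,0],[0.0053,-0.03,0,0],[0,-0.03,0,0],[0,0,0,0]]}}

```text
time: 21.05
tool_pos: [437.8, 162.5, 178.1]
tcp_rot: [-1.565, 0.003, -1.816]
contact_force: [-0.7, 0.2, 0.0]
grip_width: 0.3
```

```bash
python3 chk.py
```

```text
t 21.05 pose [-2.8 -0.7  0.8  0.1 -0.   0.1] dots [True, True, True, True] corner h [0.7 0.9 0.9 0.7] res 0.1
tcp console [-48.1  63.5 178.1]
```

Request:
{"fn": "arm_command", "kwargs": {"deltas": [[-0.0265,0.0,-0.001,0],[-0.0265,0.01,-0.001,0],[0,0.02,0,0],[0,0.008,0,0],[0,0,0,0]]}}

```text
time: 21.6
tool_pos: [445.2, 213.5, 134.8]
tcp_rot: [-1.575, -0.002, -1.816]
contact_force: [0.8, -0.1, 0.0]
grip_width: 0.3
```

Request:
{"fn": "arm_command", "kwargs": {"deltas": [[-0.0015,0.0026,0,0],[-0.0015,0.0026,0,0],[-0.001,0.0017,0,0],[0,0,0,0]]}}

```text
time: 22.0
tool_pos: [447.7, 217.8, 130.1]
tcp_rot: [-1.571, 0.0, -1.816]
contact_force: [-0.0, -0.1, -0.1]
grip_width: 0.3
```

Request:
{"fn": "arm_command", "kwargs": {"deltas": [[-0.0005,0.0009,0,0],[-0.0005,0.0008,0,0],[-0.0005,0.0009,0,0],[0,0,0,0]]}}

```text
time: 22.4
tool_pos: [448.2, 219.0, 128.0]
tcp_rot: [-1.57, -0.0, -1.816]
contact_force: [-2.2, -2.7, 6.2]
grip_width: 0.3
```

Request:
{"fn": "arm_command", "kwargs": {"deltas": [[-0.0005,0.0009,0,0],[-0.0005,0.0008,0,0],[0,0,0,0]]}}

```text
time: 22.7
tool_pos: [448.3, 219.3, 127.5]
tcp_rot: [-1.569, -0.001, -1.815]
contact_force: [-5.6, -8.0, 17.9]
grip_width: 0.1
```

Request:
{"fn": "arm_command", "kwargs": {"deltas": [[0.004,-0.01,0,0],[0.004,-0.03,0,0],[0,-0.025,0.03,0],[0,0,0.05,0],[0,0,0.05,0]]}}

```text
time: 23.2
tool_pos: [574.1, 180.9, 192.5]
tcp_rot: [-1.568, 0.002, -1.815]
contact_force: [0.7, -0.2, 0.2]
grip_width: 0.6
```

Request:
{"fn": "arm_command", "kwargs": {"deltas": [[0,0.03,0,0],[0,0.025,0,0],[0,0,0,0]]}}

```text
time: 23.5
tool_pos: [570.3, 180.3, 131.9]
tcp_rot: [-1.578, -0.003, -1.816]
contact_force: [-0.2, 0.3, -0.6]
grip_width: 0.7
```

Request:
{"fn": "arm_command", "kwargs": {"deltas": [[-0.0015,0.002,0.004,0],[-0.0015,0.0017,0,0],[-0.001,0.0012,0,0],[0,0,0,0]]}}

```text
time: 23.9
tool_pos: [577.5, 184.3, 131.6]
tcp_rot: [-1.569, 0.001, -1.815]
contact_force: [-1.3, 0.5, -0.8]
grip_width: 0.7
```

Request:
{"fn": "arm_command", "kwargs": {"deltas": [[-0.0006,0.0009,0,0],[-0.0006,0.0008,0,0],[-0.0005,0.0009,0,0],[0,0,0,0]]}}

```text
time: 24.3
tool_pos: [577.7, 185.5, 128.2]
tcp_rot: [-1.571, 0.0, -1.816]
contact_force: [-0.3, -0.8, 1.0]
grip_width: 0.4
```

Request:
{"fn": "arm_command", "kwargs": {"deltas": [[-0.0005,0.0009,0,0],[-0.0005,0.0008,0,0],[-0.0005,0.0009,0,0],[0,0,0,0]]}}

```text
time: 24.7
tool_pos: [578.0, 186.1, 127.3]
tcp_rot: [-1.57, -0.001, -1.816]
contact_force: [-5.3, -5.1, 12.1]
grip_width: 0.4
```

Request:
{"fn": "arm_command", "kwargs": {"deltas": [[-0.0003,0.0005,0,0],[0,0,0,0]]}}

```text
time: 24.9
tool_pos: [578.1, 186.2, 127.2]
tcp_rot: [-1.57, -0.001, -1.816]
contact_force: [-6.4, -5.4, 15.2]
grip_width: 0.4
```

Request:
{"fn": "arm_command", "kwargs": {"deltas": [[0.004,-0.01,0,0],[0.006,-0.03,0,0],[0.01,-0.035,-0.032,0],[0.01,-0.025,-0.035,0],[0,0,0,0]]}}

```text
time: 25.4
tool_pos: [504.1, 174.8, 229.2]
tcp_rot: [-1.566, 0.003, -1.815]
contact_force: [0.6, 0.2, -0.6]
grip_width: 0.1
```

```bash
python3 chk.py
python3 - <<'E'
from h import *
T,o=tool(); p=shot('wrist','w7'); q=shot('scene','s7')
print(np.round(px(p,(hpose(511.1,193.7,1.3253)@np.c_[[(-74,0,0),(74,0,0)],[1,1]].T).T[:,:3])))
b=cv2.resize(q['img'][205:285,355:475,::-1],(600,400),interpolation=cv2.INTER_CUBIC)
a=cv2.resize(p['img'][0:260,120:520,::-1],(800,520),interpolation=cv2.INTER_CUBIC)
cv2.imwrite('pics/w.png',a); cv2.imwrite('pics/s.png',b)
E
```

```text
t 25.4 pose [-2.8 -0.8  0.9  0.1 -0.2  0.1] dots [True, True, True, True] corner h [0.7 0.8 1.1 0.9] res 0.1
tcp console [-20.    2.2 229.2]
[[321. 229.]
 [322.  85.]]
```

View pics/s.png

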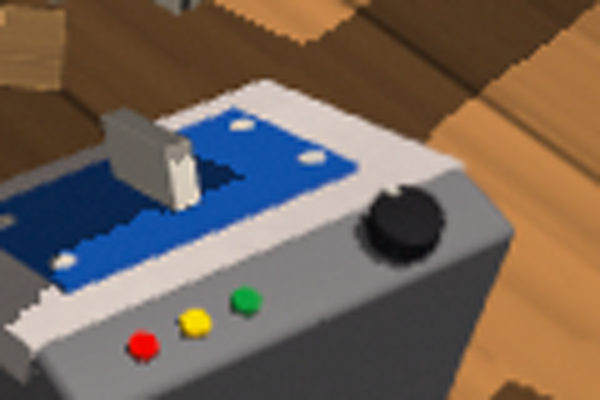

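View pics/w.png

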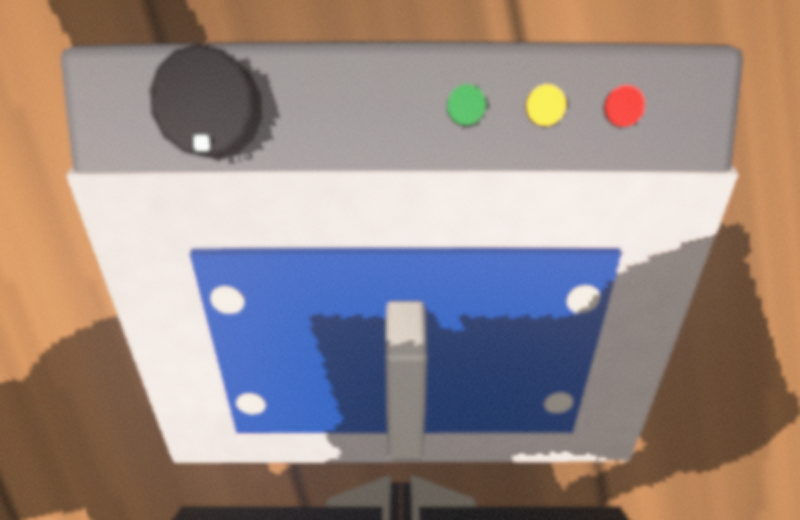

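Request:
{"fn": "arm_command", "kwargs": {"deltas": [[0.012,0.01,0.034,0],[0.012,0.01,0.034,0],[0,0.04,0,0],[0,0.038,0,0],[0,0.017,0,0]]}}

```text
time: 26.05
tool_pos: [564.3, 133.8, 104.4]
tcp_rot: [-1.579, -0.003, -1.817]
contact_force: [-0.4, -0.0, 1.2]
grip_width: 0.3
```

Request:
{"fn": "arm_command", "kwargs": {"deltas": [[-0.0015,0.0026,0,0],[-0.0015,0.0026,0,0],[-0.001,0.0017,0,0],[0,0,0,0]]}}

```text
time: 26.45
tool_pos: [567.6, 138.8, 103.9]
tcp_rot: [-1.569, 0.001, -1.815]
contact_force: [0.2, -0.5, -0.6]
grip_width: 0.2
```

Request:
{"fn": "arm_command", "kwargs": {"deltas": [[-0.0005,0.0009,0,0],[-0.0005,0.0008,0,0],[-0.0005,0.0009,0,0],[0,0,0,0]]}}

```text
time: 26.85
tool_pos: [567.6, 140.0, 100.9]
tcp_rot: [-1.57, 0.0, -1.816]
contact_force: [0.2, -1.0, 2.1]
grip_width: 0.6
```

Contact again at the home height; press it firmly, then do corner 2 likewise.

Request:
{"fn": "arm_command", "kwargs": {"deltas": [[-0.0005,0.0009,0,0],[-0.0005,0.0008,0,0],[-0.0005,0.0009,0,0],[0,0,0,0]]}}

```text
time: 27.25
tool_pos: [567.9, 140.5, 100.1]
tcp_rot: [-1.569, -0.001, -1.816]
contact_force: [-6.2, -5.2, 15.6]
grip_width: 0.5
```

Request:
{"fn": "arm_command", "kwargs": {"deltas": [[0.006,-0.012,0,0],[0.005,-0.03,0,0],[0,-0.02,-0.044,0],[0,0,-0.044,0],[0,0.01,-0.044,0]]}}

```text
time: 27.75
tool_pos: [436.6, 163.0, 151.4]
tcp_rot: [-1.567, 0.002, -1.817]
contact_force: [-0.0, -0.1, -0.6]
grip_width: 0.6
```

Request:
{"fn": "arm_command", "kwargs": {"deltas": [[0,0.03,0,0],[0,0.01,0,0],[0,0,0,0]]}}

```text
time: 28.05
tool_pos: [436.8, 162.5, 109.1]
tcp_rot: [-1.573, -0.001, -1.816]
contact_force: [0.2, -0.0, 0.3]
grip_width: 0.3
```

Request:
{"fn": "arm_command", "kwargs": {"deltas": [[-0.003,0.001,0,0],[-0.003,0.001,0,0],[-0.0015,0.0025,0,0],[-0.001,0.0018,0,0],[0,0,0,0]]}}

```text
time: 28.55
tool_pos: [439.0, 171.1, 103.5]
tcp_rot: [-1.571, -0.0, -1.816]
contact_force: [-1.0, -0.0, 0.3]
grip_width: 0.5
```

Request:
{"fn": "arm_command", "kwargs": {"deltas": [[-0.0005,0.0009,0,0],[-0.0005,0.0008,0,0],[-0.0005,0.0009,0,0],[0,0,0,0]]}}

```text
time: 28.95
tool_pos: [439.4, 172.4, 101.2]
tcp_rot: [-1.571, -0.0, -1.816]
contact_force: [-0.6, -0.5, 2.3]
grip_width: 0.2
```

Request:
{"fn": "arm_command", "kwargs": {"deltas": [[-0.0005,0.0009,0,0],[-0.0005,0.0008,0,0],[-0.0005,0.0009,0,0],[0,0,0,0]]}}

```text
time: 29.35
tool_pos: [439.7, 172.9, 100.2]
tcp_rot: [-1.57, -0.002, -1.815]
contact_force: [-6.9, -8.2, 20.2]
grip_width: 0.3
```

Request:
{"fn": "arm_command", "kwargs": {"deltas": [[0.006,-0.012,0,0],[0.005,-0.03,0,0],[-0.005,-0.04,0.02,0],[-0.02,-0.04,0.04,0],[0,0,0,0]]}}

```text
time: 29.85
tool_pos: [500.2, 172.2, 219.2]
tcp_rot: [-1.558, 0.006, -1.816]
contact_force: [0.5, 1.6, 0.4]
grip_width: 0.5
```

Request:
{"fn": "arm_command", "kwargs": {"deltas": [[0,-0.01,0,0],[0,0,0,0],[0,0,0,0]]}}

```text
time: 30.15
tool_pos: [492.8, 171.2, 222.9]
tcp_rot: [-1.573, -0.001, -1.816]
contact_force: [0.9, -0.9, -0.1]
grip_width: 0.6
```

```bash
python3 chk.py
python3 - <<'E'
from h import *
p=shot('top')
for n in ('offcut','glue','cups','chisel'): print(n,find(p,n)[:1])
E
```

```text
t 30.15 pose [-2.7 -0.8  1.   0.3 -0.1 -0. ] dots [True, True, True, True] corner h [0.5 1.2 1.4 0.7] res 0.1
tcp console [-26.3  12.2 222.9]
offcut [(array([433.6,  22.1,  25.3]), 0.58)]
glue [(array([493. , 440.4,  88.5]), 0.52)]
cups [(array([ 529.6, -448.4,  117.3]), 0.79)]
chisel [(array([665.9, -15.1,  17.1]), 0.81)]
```

```bash
python3 -c "
from plant import job; print(job.close_job())"
```

```text
the job is handed in; nothing more can be done
None
```

The cover is on and, by every check I had, flush all round. I handed the job in at about 30 s of the 54 s allowed. No verdict was reported.

**What I did:**
1. I gripped the cover by its rib and tilted it about 30° in the grip by hooking its flange on the console's front edge.
2. I lowered it squarely until it rested on the clips, then let go.
3. With closed fingers I pressed the dots in the order 1, 2, 3, 4, then pressed 1 and 2 again.

**Last checks:**
- **Clicks:** Corners 1 and 2 each built up force as I pressed and then suddenly gave way. Corners 3 and 4 were already at home height when I reached them, so each end seems to have gone down as a pair. I saw no separate click at 3 and 4.
- **Firmness:** All four corners stop at the home height, within about 0.5 mm, and held final presses of about 17–23 N.
- **Camera heights:** The last fit put the corners 0.5 to 1.4 mm above the rim, with almost no tilt. I take this as calibration error, because the finger contact heights say home and the pictures show no gap.
- **Camera position:** The same fit puts the cover 2.7 mm down the slope, more than the 1.5 mm of play allows, so I also put that down to the camera fit.
- **Bystanders:** The offcut, glue, cups and chisel are where they were, within the networks' few millimetres. The gripper was clear of everything at hand-in.

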